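Square a mosaic board into the corner of its gluing fence

ROBOT

A 6-joint arm with a two-finger parallel gripper is mounted at the origin on the work surface. World frame = base frame: x ahead of the robot, y to its left, z up, the work surface at z = 0. Lengths are in m, angles in degrees, forces in N, time in s.
With the tool pointing down it reaches from about 0.3 to 0.75 m from the base axis. Payload 8.5 kg.
Tool frame: the origin (TCP) lies at the very end of the fingers, on their centre line; the grasp point (between the pads) lies 19 mm behind it; x points along the fingers, y is the direction in which the jaws open and shut, and the axes are right-handed (so a half turn about x gives the same grasp; the last joint's range is limited). The gripper opens to 85 mm and grips with 20 to 120 N. Pads are 22 mm wide; open, the fingers measure 114 mm over their backs; the gripper's body (76 mm by 85 mm) begins 54 mm behind the grasp point. The pads swing forward as they close: fully open they stand 13 mm farther back than shut.
Start: joints at [55.732, 21.807, 74.336, -0, 83.858, -12.336], TCP at [0.205, 0.51, 0.231] pointing down, gripper open.
Joint ranges: [-178.18, 178.18], [-50.72, 133.34], [12.68, 142.11], [-81.47, 261.47], [9.98, 163.14], [-165.26, 165.26]. Speed limits (degrees/s): [136.94, 136.94, 180, 180, 180, 180].

INTERFACE

Orientations are given as a 3x3 rotation matrix whose columns are the frame's x, y, z axes.
In Python, from rig import sensors, cams, env gives the robot as it stands.
- The arm moves only by the shell command python3 -m crank 'ROWS' [FORCE]. ROWS is a JSON object of lists of equal length, an entry for each row: "hand": the closure in counts, from 0 (fully open) to 255 (shut); "translation": the shift along the tool's x, y, z in m, a list of three; "dr": the turn, a rotation vector about the tool's x, y, z in rad, a list of three. A call has 1 to 5 rows; each row is the pose to reach, as a shift and turn from the pose commanded when the call began, along the tool's axes at that moment; what a row does not reach only later rows make up. A row lasts 1/10 s, in which the tool goes at most 50 mm and 8.59 degrees, less where a joint would pass 70% of its speed; a pose out of reach is approached as far as the arm can. A call with a gripper value outside its range is refused whole. The fingers move at their own pace and stop on an object; FORCE is the grip in N (left out, the last holds). Time passes only in rows, so rows that repeat a pose let the fingers close. It gives the time, the measured TCP pose, the force and the opening at its end, in the units of the state.
- sensors.observe(): the state, without advancing time (a new reading comes with each control period).
- cams.get_image(name): name is "side" or "top"; returns (picture, depth): 480x640x3 uint8, blue, green, red; 480x640 float32, m along the optical axis (not along the pixel's ray), 0 where there is no reading.
- cams.calibration(name): a dict with "vertical_fov" (degrees; the focal length in pixels is half the picture's height over the tangent of half this angle, whatever the lens; pixels are square), "cx", "cy" (the principal point, pixels), "extrinsics" (4x4, takes a point from camera to world coordinates). Camera axes: x right, y down, z forward; pixel columns grow to the right and rows downward; lengths in m; the calibration is good to about 2 mm. A picture is of the moment at which its call begins. calibration takes no time and is no camera call.
- env.close_job(): hands the job in, once; it reports no verdict.
The state is a dict: "time_s": time; "q": joint angles; "qvel": joint speeds; "joint_efforts": joint torques, N m; "position": TCP position; "tool_rot": TCP orientation; "ft_force": force on the tool from outside, world axes, zero at the start; "wrist_torque": the same for the moment, N m; "grip_width": finger opening in m.
Only numpy, scipy, OpenCV 4.12 (cv2) and the standard library are available. Lean on these libraries where they do the work, as an engineer would, in place of code of your own. Each camera call takes 0.05 s, during which the arm holds its last target. There are 200 camera calls.

TASK

Push the blue fish mosaic board across the bench until its long edge lies flush along the dark wooden fence and its end is snug against the red stop block. The tiles are freshly laid: push only on the edges of the plywood, never on the tiles, and do not lift or tip the board. Leave the jar, the tray of tiles, the palette knife and the finished green fish board where they are.

Things in the scene. Friction and masses are not known exactly. Their poses are not given: they have to be found in the camera images.
- panel: The work: a loose plywood board 80 mm (its x) by 180 mm (its y), 14 mm thick, with a dark blue mosaic and a cream fish on top; about 0.27 kg (it varies), sliding on the bench. Origin: centre of the underside; z up. It starts on the robot's side of the fence, up to about 0.3 rad out of line with it, some way short of both fence and stop.
- mosaic: The freshly laid tile field fixed on the panel: 68 mm by 163 mm, 4 mm thick, centred on the board, so that 6 mm of bare plywood shows along the long edges and 8.5 mm at the ends. Origin: centre of its underside, 14 mm above the panel's origin; axes as the panel's.
- fence: Dark wooden strip screwed to the bench, it does not move: 360 mm along its y, 25 mm wide, 22 mm high. Origin: middle of the length of its working face (the long face towards the robot), at bench level; the wood lies from x = 0 to +25 mm, the board on its -x side. A board that meets it askew may jam on one corner when pushed at mid-edge; a push nearer the lagging end turns it flush.
- stop: Red block screwed to the bench against the fence, it does not move: it spans x = -60 mm to 0, y = 0 to +30 mm, 22 mm high. Origin: the inner corner where its working face (looking to -y, towards the board) meets the fence's working face, at bench level; axes parallel to the fence's. The board's +y end comes against it; seated, the panel's origin is at x = -40, y = -90 mm here.
- jar: Bystander: loose white jar with a green lid, 68 mm across, 115 mm high. Origin: centre of the underside.
- tray: Bystander: loose blue-green open tray of cream tiles, 120 mm (x) by 160 mm (y), 50 mm high. Origin: centre of the underside.
- knife: Bystander: loose palette knife lying flat, 190 mm long along its x, wooden handle to -x (20 mm thick), flat steel blade 65 mm wide to +x. Origin: the middle of its length, at bench level.
- finished: Bystander: finished loose board, cream mosaic with a green fish, 80 mm by 180 mm by 18 mm, left of the work. Origin: centre of the underside.
Things that resemble listed ones, but are neither listed nor needed, are in the scene too. What is meant by the stop is not orange or turquoise, and is the smaller of those in its own colour.

How it is judged:
By the outcome, as a careful person would: the job done as asked, in the order asked, and still so for the second after the job is handed in, with the robot touching nothing.
It also fails if it takes over 58 s, if anything falls off the work surface, if the arm or the gripper's body presses on something with over 40 N, if the wrist force passes 120 N, or if a joint passes its speed limit or range.

## Working session

There is one attempt and no reset: what is moved stays moved. The work goes in short steps, Python scripts to look and compute and a shell command to move; the robot and the scene stay as the last step left them, time stands still between calls to the robot, and variables do not carry over. Pictures are saved under pics/ and viewed, about 8 in all and at most 12, crops included, and the job is handed in when it is done.

```bash
mkdir -p pics; ls
cat > h.py <<'E'
import numpy as np,cv2
from rig import sensors,cams,env
def grab(n,tag):
    im,d=cams.get_image(n); cv2.imwrite(f'pics/{tag}.png',im); np.save(f'pics/{tag}.npy',d); return im,d
def ray(n,uv,z):
    c=cams.calibration(n); f=240/np.tan(np.radians(c['vertical_fov'])/2); E=np.array(c['extrinsics'])
    uv=np.atleast_2d(np.array(uv,float)); r=np.c_[(uv[:,0]-c['cx'])/f,(uv[:,1]-c['cy'])/f,np.ones(len(uv))]@E[:3,:3].T
    return E[:3,3]+r*((z-E[2,3])/r[:,2])[:,None]
E
python3 - <<'E'
from h import *
for n in('top','side'):
    grab(n,n+'0'); print(cams.calibration(n))
s=sensors.observe(); print(s)
E
```

```text
pics
{'vertical_fov': 50.48916892179477, 'cx': 315.05759290712774, 'cy': 241.6807870502738, 'extrinsics': array([[-0.02454895, -0.98682496,  0.15991827,  0.43124469],
       [-0.99956717,  0.02682375,  0.01208126, -0.0310366 ],
       [-0.0162117 , -0.15955247, -0.98705633,  1.15716055],
       [ 0.        ,  0.        ,  0.        ,  1.        ]])}
{'vertical_fov': 53.839564890591284, 'cx': 314.1570817945541, 'cy': 235.352369862107, 'extrinsics': array([[ 0.98620342, -0.12653236,  0.1067351 ,  0.51447762],
       [-0.16541147, -0.72804587,  0.66527307, -0.78382339],
       [-0.00647052, -0.67374978, -0.73893123,  0.93637216],
       [ 0.        ,  0.        ,  0.        ,  1.        ]])}
{'time_s': 0.1, 'q': array([ 5.57312591e+01,  2.18371784e+01,  7.43772142e+01, -1.51215632e-04,
        8.38580405e+01, -1.23349075e+01]), 'qvel': array([ 0.09515583, -0.09570861, -0.27263864,  0.04234602, -0.07707749,
        0.03335484]), 'joint_efforts': array([ 4.20564611e-03, -4.49212396e+01, -2.31659889e+01, -9.72988073e-05,
        3.57405574e-03,  2.34721819e-05]), 'position': array([0.20529672, 0.50998099, 0.23079188]), 'tool_rot': array([[-7.09668371e-04,  3.73534906e-01,  9.27615853e-01],
       [-1.04621535e-03,  9.27615302e-01, -3.73535484e-01],
       [-9.99999201e-01, -1.23557227e-03, -2.67501286e-04]]), 'ft_force': array([-0.21150822, -0.64490824,  0.51578946]), 'wrist_torque': array([-0.0264195 ,  0.04052481,  0.00750344]), 'grip_width': 0.08515889225521142}
```

View pics/top0.png

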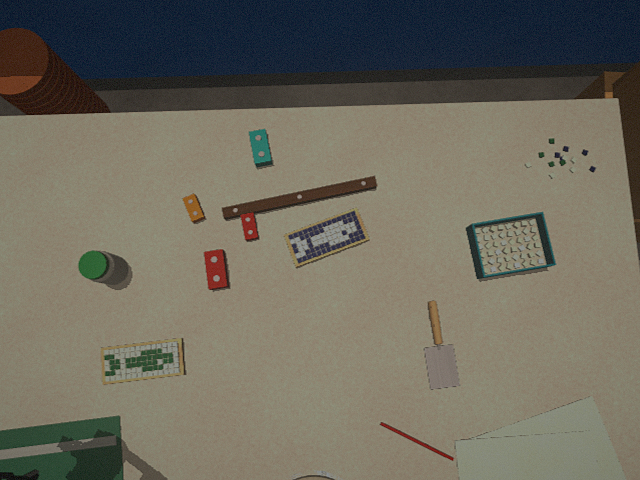

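View pics/side0.png

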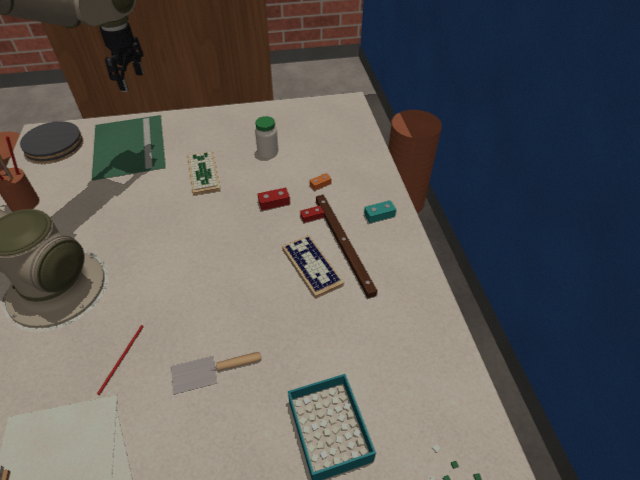

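The candidates for the stop in the top view are:
- small red block (250,227), touching the fence
- larger red block (216,270)
- orange block (194,208)
- turquoise block (260,148)

By the description I choose the small red one at (250,227). The work is the blue board at (327,238). The finished board is at (143,361), the jar at (94,265), the tray at (510,245) and the knife at (437,345). Next I measure and check the choice in a close crop.

```bash
cat > m.py <<'E'
from h import *
def rect(mask,near):
    cs,_=cv2.findContours(mask.astype(np.uint8),0,2)
    c=[c for c in cs if cv2.contourArea(c)>80 and cv2.pointPolygonTest(c,near,True)>-25]
    c=max(c,key=cv2.contourArea); return c,cv2.boxPoints(cv2.minAreaRect(c))
def wrect(n,c,z):
    w=ray(n,c.reshape(-1,2),z)[:,:2].astype(np.float32)*1000
    (cx,cy),(a,b),t=cv2.minAreaRect(w); 
    if a<b: a,b=b,a; t+=90
    return np.array([cx,cy]),a+0,b+0,((t-90+90)%180)-90
def masks(im):
    h=cv2.cvtColor(im,cv2.COLOR_BGR2HSV).astype(int); H,S,V=h[...,0],h[...,1],h[...,2]
    ker=np.ones((3,3),np.uint8)
    red=((H<6)|(H>172))&(S>150)&(V>60)
    dark=(S>60)&(V<110)&((H<15)|(H>165))&~red
    blue=(H>105)&(H<140)&(S>70)
    ply=(H>10)&(H<24)&(S>95)&(V>110)
    return dict(red=red,dark=dark,blue=blue,ply=ply)
E
python3 - <<'E'
from m import *
im=cv2.imread('pics/top0.png'); M=masks(im)
for k,near,z,mk in(('fence',(300,197),.022,M['dark']),('stop',(250,227),.022,M['red']),('mosaic',(327,238),.018,cv2.morphologyEx(M['blue'].astype(np.uint8),3,np.ones((9,9)))),('ply',(327,238),.014,cv2.morphologyEx((M['ply']|M['blue']).astype(np.uint8),3,np.ones((9,9))))):
    try:
        c,b=rect(mk,near); print(k,b.round(1).tolist(),wrect('top',c,z))
    except Exception as e: print(k,e)
d=np.load('pics/top0.npy'); print(d[200:210,300])
hs=cv2.cvtColor(im,cv2.COLOR_BGR2HSV); print([hs[y,330].tolist() for y in range(205,265,2)])
cr=im[160:280,180:400]; v=cv2.resize(cr,None,fx=3.6,fy=3.6,interpolation=2); cv2.imwrite('pics/crop0.png',v[:,:800])
E
```

```text
fence [[221.60000610351562, 207.10000610351562], [374.20001220703125, 175.3000030517578], [376.79998779296875, 187.8000030517578], [224.1999969482422, 219.60000610351562]] (array([718.96813965,  16.34507751]), 357.2412414550781, 29.906898498535156, 10.442893981933594)
stop [[239.60000610351562, 214.39999389648438], [252.6999969482422, 211.5], [258.5, 237.10000610351562], [245.5, 240.0]] (array([656.11193848, 132.09790039]), 61.005428314208984, 30.404359817504883, -77.56030368804932)
mosaic [[288.3999938964844, 235.5], [354.20001220703125, 210.8000030517578], [364.20001220703125, 237.39999389648438], [298.3999938964844, 262.1000061035156]] (array([627.16351318, -42.76934052]), 159.1513214111328, 65.23291015625, 19.197114944458008)
ply [[283.5, 234.6999969482422], [356.8999938964844, 207.1999969482422], [368.79998779296875, 238.89999389648438], [295.3999938964844, 266.5]] (array([627.17169189, -42.59944153]), 178.44483947753906, 78.35256958007812, 19.342933654785156)
[1.1655159 1.1652218 1.1683506 1.1791546 1.1888874 1.185186  1.1842558
 1.1820571 1.1820477 1.1854239]
[[20, 50, 142], [30, 39, 143], [31, 40, 139], [26, 43, 143], [19, 50, 142], [27, 36, 141], [23, 80, 147], [20, 65, 113], [126, 91, 67], [117, 94, 60], [42, 9, 146], [55, 10, 149], [25, 28, 120], [23, 16, 141], [30, 15, 137], [23, 30, 109], [105, 3, 148], [72, 9, 149], [60, 5, 144], [53, 7, 151], [24, 45, 114], [130, 20, 75], [123, 28, 83], [23, 101, 104], [26, 93, 156], [22, 42, 108], [22, 51, 145], [24, 46, 140], [26, 42, 140], [25, 41, 143]]
```

View pics/crop0.png

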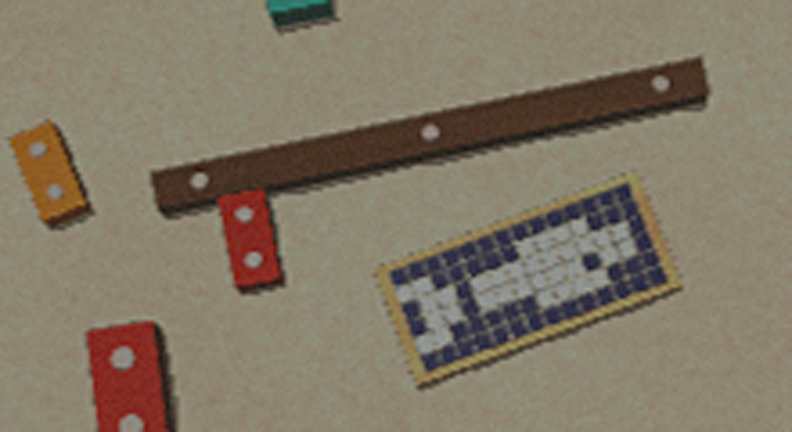

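The crop confirms that the small red block at (250,227) touches the fence. The plywood rim is visible all round the blue board. Next I refine the fence and stop frame and compute the moves.

```bash
cat > meas.py <<'E'
from m import *
def line(p):
    vx,vy,x,y=cv2.fitLine(p.astype(np.float32),cv2.DIST_HUBER,0,.5,.01).ravel(); return np.array([x,y]),np.array([vx,vy])
def fence(im):
    M=masks(im)['dark']; P=[]
    for u in range(228,372):
        v=np.where(M[165:225,u])[0]
        if len(v)>5: P.append((u,165+v[0]-.5))
    w=ray('top',np.array(P),.022)[:,:2]*1000
    p,d=line(w); r=(w-p)@np.array([-d[1],d[0]]); th=np.degrees(np.arctan2(-d[0],d[1])); th=(th+90)%180-90
    return p,th,np.abs(r).max(),np.median(r[:30]),np.median(r[60:90]),np.median(r[-30:])
def frame(th): t=np.radians(th); return np.array([np.cos(t),np.sin(t)]),np.array([-np.sin(t),np.cos(t)])
E
python3 - <<'E'
from meas import *
im=cv2.imread('pics/top0.png')
p,th,*r=fence(im); print('fence far edge',p,th,r); ex,ey=frame(th)
M=masks(im)
c,_=rect(M['red'],(250,227)); w=ray('top',c.reshape(-1,2),.022)[:,:2]*1000
print('stop in fence frame rel far edge: x',np.percentile((w-p)@ex,[0,5,95,100]),'y abs',np.percentile(w@ey,[0,10,90,100]))
print('face x along ex', p@ex-25)
# depth based check
d=np.load('pics/top0.npy'); 
c2,_=rect(cv2.morphologyEx((M['ply']|M['blue']).astype(np.uint8),3,np.ones((9,9))),(327,238)); w=ray('top',c2.reshape(-1,2),.014)[:,:2]*1000
print('panel corners fence frame');
b=cv2.boxPoints(cv2.minAreaRect(w.astype(np.float32)));print(np.c_[b,b@ex,b@ey].round(1)); print(cv2.minAreaRect(w.astype(np.float32)))
# side cam check
im=cv2.imread('pics/side0.png'); S=masks(im)
for k,near,z in(('red',(312,213),.022),):
    c,_=rect(S[k],near); print('side stop',wrect('side',c,z))
c,_=rect(cv2.morphologyEx((S['ply']|S['blue']).astype(np.uint8),3,np.ones((9,9))),(312,264)); print('side panel',wrect('side',c,.014))
c,_=rect(S['dark'],(345,245)); print('side fence',wrect('side',c,.022))
E
```

```text
fence far edge [732.75977   18.253262] 10.593689 [np.float64(4.884659959757625), np.float64(-0.05165997109146583), np.float64(0.18719320504813894), np.float64(-0.0022072092402035223)]
stop in fence frame rel far edge: x [-85.04965474 -83.39756996 -24.21332137 -23.93622703] y abs [-5.24072597 -5.13492705 23.5392174  25.28879283]
face x along ex 698.62604
panel corners fence frame
[[ 560.7   28.6  556.4  -74.9]
 [ 619.8 -139.8  583.5 -251.3]
 [ 693.7 -113.8  660.9 -239.4]
 [ 634.6   54.6  633.8  -63. ]]
((627.1716918945312, -42.59941101074219), (78.35257720947266, 178.44485473632812), 19.342939376831055)
side stop (array([654.71063232, 121.157547  ]), 64.48655700683594, 46.568275451660156, -78.62997436523438)
side panel (array([622.77941895, -48.23342133]), 177.29129028320312, 75.20887756347656, 19.887521743774414)
side fence (array([715.74481201,   6.65589905]), 369.51605224609375, 32.33346939086914, 10.686832427978516)
```

```bash
cat > plan.py <<'E'
import sys
from meas import *
from scipy.spatial.transform import Rotation as Ro
TH=10.6
def st(v): ex,ey=frame(TH); return v[:2]@ex*1000,v[:2]@ey*1000
def plan(s,t,z,yaw=TH):
    o=sensors.observe(); R=np.array(o['tool_rot']); p=np.array(o['position']); ex,ey=frame(TH)
    g=np.r_[(s*ex+t*ey)/1000,z/1000]; a,b=frame(yaw); Rg=np.c_[[0,0,-1],np.r_[b,0],np.r_[a,0]]
    print('t',o['time_s'],'st',np.round(st(p),1),'z',round(p[2]*1e3,1),'F',np.round(o['ft_force'],1),'w',round(o['grip_width'],4),'goal',g.round(4))
    print('translation',(R.T@(g-p)).round(4).tolist(),'dr',Ro.from_matrix(R.T@Rg).as_rotvec().round(4).tolist())
if __name__=='__main__': plan(*map(float,sys.argv[1:]))
E
python3 plan.py 530 -157 231
```

```text
t 0.1 st [295.6 463.5] z 230.8 F [-0.2 -0.6  0.5] w 0.0852 goal [ 0.5498 -0.0568  0.231 ]
translation [0.0001, -0.3971, 0.5313] dr [-0.5678, -0.0006, 0.0011]
```

```bash
python3 -m crank '{"hand":[128,128,128,128,128],"translation":[[0,-0.15,0.19],[0,-0.15,0.19],[0,-0.15,0.19],[0,-0.15,0.19],[0,-0.15,0.19]],"dr":[[0,0,0],[0,0,0],[0,0,0],[0,0,0],[0,0,0]]}' 30
python3 -m crank '{"hand":[128,128,128,128,128],"translation":[[0,-0.15,0.19],[0,-0.15,0.19],[0,-0.15,0.19],[0,-0.15,0.19],[0,-0.15,0.19]],"dr":[[0,0,0],[0,0,0],[0,0,0],[0,0,0],[0,0,0]]}'
python3 plan.py 530 -157 100
```

```text
time_s: 0.6
position: [0.3262, 0.298, 0.2312]
tool_rot: [[-0.0, 0.374, 0.927], [-0.0, 0.927, -0.374], [-1.0, -0.0, -0.0]]
ft_force: [1.3, 0.4, 0.2]
grip_width: 0.0428
time_s: 1.1
position: [0.4466, 0.0876, 0.2312]
tool_rot: [[-0.0, 0.375, 0.927], [-0.0, 0.927, -0.375], [-1.0, -0.0, -0.0]]
ft_force: [-0.2, -0.1, 0.8]
grip_width: 0.0424
t 1.1 st [455.1   3.9] z 231.2 F [-0.2 -0.1  0.8] w 0.0424 goal [ 0.5498 -0.0568  0.1   ]
translation [0.1312, -0.0952, 0.1498] dr [-0.5689, -0.0002, 0.0001]
```

```bash
python3 -m crank '{"hand":[128,128,128,128,128],"translation":[[0.13,-0.095,0.15],[0.13,-0.095,0.15],[0.13,-0.095,0.15],[0.13,-0.095,0.15],[0.13,-0.095,0.15]],"dr":[[-0.57,0,0],[-0.57,0,0],[-0.57,0,0],[-0.57,0,0],[-0.57,0,0]]}'
python3 plan.py 530 -157 3; python3 -c "
from h import *
grab('side','side1')"
```

```text
time_s: 1.6
position: [0.5499, -0.0568, 0.0981]
tool_rot: [[-0.004, -0.187, 0.982], [0.001, 0.982, 0.187], [-1.0, 0.002, -0.003]]
ft_force: [0.0, -0.1, 0.1]
grip_width: 0.0425
t 1.6 st [ 530.1 -157. ] z 98.1 F [ 0.  -0.1  0.1] w 0.0425 goal [ 0.5498 -0.0568  0.003 ]
translation [0.0951, -0.0002, 0.0002] dr [0.0033, -0.0034, -0.0015]
```

View pics/side1.png

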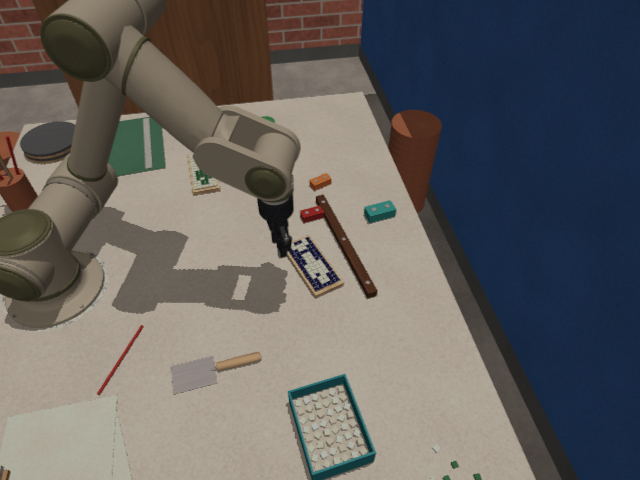

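The side view shows the gripper at (283,245), clear on the robot's side of the board. I lower it in place.

```bash
python3 -m crank '{"hand":[128,128,128,128,128],"translation":[[0.04,0,0],[0.075,0,0],[0.085,0,0],[0.092,0,0],[0.094,0,0]],"dr":[[0.003,-0.003,-0.0015],[0.003,-0.003,-0.0015],[0.003,-0.003,-0.0015],[0.003,-0.003,-0.0015],[0.003,-0.003,-0.0015]]}'
python3 -m crank '{"hand":[128,128,128,128,128],"translation":[[0,0,0.004],[0,0,0.008],[0,0,0.012],[0,0,0.016],[0,0,0.02]],"dr":[[0,0,0],[0,0,0],[0,0,0],[0,0,0],[0,0,0]]}'
python3 -m crank '{"hand":[128,128,128,128,128],"translation":[[0,0,0.004],[0,0,0.008],[0,0,0.012],[0,0,0.016],[0,0,0.02]],"dr":[[0,0,0],[0,0,0],[0,0,0],[0,0,0],[0,0,0]]}'
python3 plan.py 600 -157 4; python3 -c "
from h import *
im,_=grab('side','side2'); cv2.imwrite('pics/c2.png',cv2.resize(im[180:320,220:400],None,fx=4,fy=4,interpolation=2))"
```

```text
time_s: 2.15
position: [0.55, -0.0541, 0.008]
tool_rot: [[0.004, -0.183, 0.983], [-0.001, 0.983, 0.183], [-1.0, -0.002, 0.004]]
ft_force: [-0.3, 0.8, 0.8]
grip_width: 0.043
time_s: 2.65
position: [0.5697, -0.0505, 0.0076]
tool_rot: [[0.004, -0.183, 0.983], [-0.001, 0.983, 0.183], [-1.0, -0.002, 0.003]]
ft_force: [-0.5, -0.7, -0.2]
grip_width: 0.0424
time_s: 3.15
position: [0.5891, -0.0468, 0.0074]
tool_rot: [[0.003, -0.183, 0.983], [-0.001, 0.983, 0.183], [-1.0, -0.001, 0.003]]
ft_force: [-2.7, 0.1, 1.4]
grip_width: 0.0425
t 3.15 st [ 570.4 -154.3] z 7.4 F [-2.7  0.1  1.4] w 0.0425 goal [ 0.6186 -0.044   0.004 ]
translation [0.0035, -0.0026, 0.0296] dr [-0.0008, 0.0028, 0.0014]
```

View pics/c2.png

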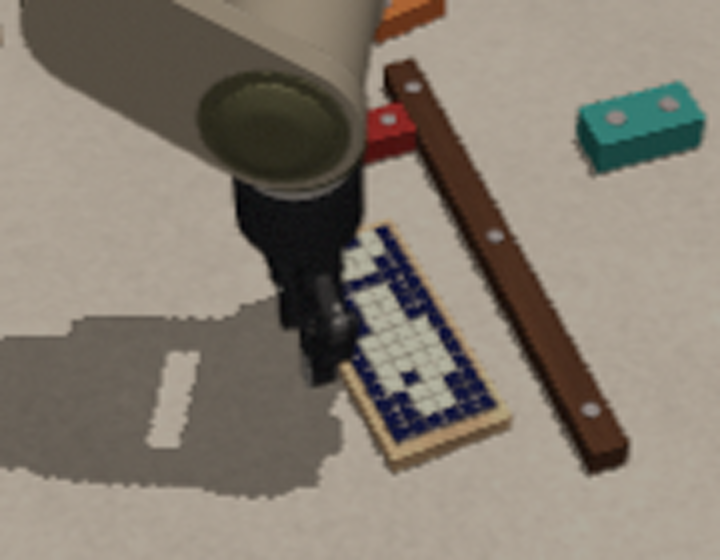

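Contact has been made and the board is turning in line with the fence. The tips may ride a bit high, since half-closed pads stand back from the TCP. I back off, lower and look with the top camera.

```bash
python3 -m crank '{"hand":[128,128,128,128,128],"translation":[[0,0,-0.01],[0,0,-0.015],[0.002,0,-0.015],[0.004,0,-0.015],[0.006,0,-0.015]],"dr":[[0,0.003,0.001],[0,0.003,0.001],[0,0.003,0.001],[0,0.003,0.001],[0,0.003,0.001]]}'
python3 plan.py 600 -157 4
python3 - <<'E'
from meas import *
im,_=grab('top','top3'); M=masks(im)
c,_=rect(cv2.morphologyEx((M['ply']|M['blue']).astype(np.uint8),3,np.ones((9,9))),(320,230)); w=ray('top',c.reshape(-1,2),.014)[:,:2]*1000
r=cv2.minAreaRect(w.astype(np.float32)); ex,ey=frame(10.6); print(r,np.array(r[0])@ex,np.array(r[0])@ey)
cv2.imwrite('pics/c3.png',cv2.resize(im[160:280,200:400],None,fx=4,fy=4,interpolation=2))
E
```

```text
time_s: 3.7
position: [0.5743, -0.0497, 0.0013]
tool_rot: [[0.0, -0.183, 0.983], [-0.001, 0.983, 0.183], [-1.0, -0.001, 0.0]]
ft_force: [-0.6, 0.1, 0.5]
grip_width: 0.0427
t 3.7 st [ 555.3 -154.5] z 1.3 F [-0.6  0.1  0.5] w 0.0427 goal [ 0.6186 -0.044   0.004 ]
translation [-0.0027, -0.0025, 0.0447] dr [-0.0009, 0.0003, 0.0006]
((674.3806762695312, -82.401123046875), (100.58389282226562, 37.435035705566406), 88.37926483154297) 647.7148076122267 -205.04821287929533
```

View pics/c3.png

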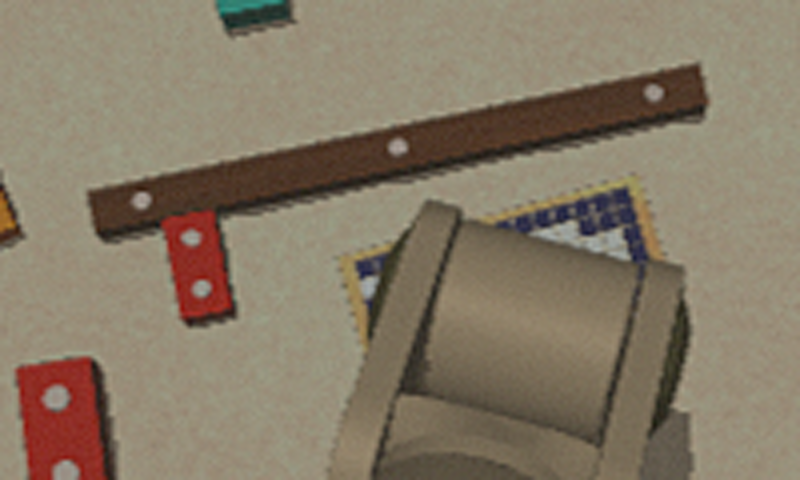

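The far plywood edge now runs from about (285,224) to (358,205), roughly 3° off the fence, and the tiles look intact. I push on with the tips low.

```bash
python3 -m crank '{"hand":[128,128,128,128,128],"translation":[[0,0,0.004],[0,0,0.008],[0,0,0.012],[0,0,0.016],[0,0,0.02]],"dr":[[0,0,0],[0,0,0],[0,0,0],[0,0,0],[0,0,0]]}'|grep -v rot
python3 -m crank '{"hand":[128,128,128,128,128],"translation":[[0,0,0.004],[0,0,0.008],[0,0,0.012],[0,0,0.016],[0,0,0.02]],"dr":[[0,0,0],[0,0,0],[0,0,0],[0,0,0],[0,0,0]]}'|grep -v rot
python3 -m crank '{"hand":[128,128,128,128],"translation":[[0,0,0.002],[0,0,0.004],[0,0,0.006],[0,0,0.006]],"dr":[[0,0,0],[0,0,0],[0,0,0],[0,0,0]]}'|grep -v rot
python3 plan.py 607 -154 2
```

```text
time_s: 4.25
position: [0.5937, -0.0457, 0.0013]
ft_force: [-3.0, 0.0, 2.6]
grip_width: 0.0423
time_s: 4.75
position: [0.6138, -0.0423, 0.0014]
ft_force: [-2.1, -1.2, 0.5]
grip_width: 0.0429
time_s: 5.15
position: [0.6198, -0.0412, 0.0014]
ft_force: [-0.6, -0.6, -0.3]
grip_width: 0.0428
t 5.15 st [ 601.6 -154.5] z 1.4 F [-0.6 -0.6 -0.3] w 0.0428 goal [ 0.625  -0.0397  0.002 ]
translation [-0.0006, 0.0005, 0.0054] dr [-0.0008, 0.0008, 0.0007]
```

```bash
python3 -m crank '{"hand":[128,128,128],"translation":[[0,0,0.002],[0,0,0.004],[0,0,0.004]],"dr":[[0,0,0],[0,0,0],[0,0,0]]}'|egrep 'pos|ft'
python3 -m crank '{"hand":[128,128],"translation":[[0,0,0.001],[0,0,0.001]],"dr":[[0,0,0],[0,0,0]]}'|egrep 'pos|ft'
python3 -c "
from h import *
im,_=grab('side','side4'); cv2.imwrite('pics/c4.png',cv2.resize(im[180:320,240:400],None,fx=5,fy=4.28,interpolation=2))"
```

```text
position: [0.6237, -0.0404, 0.0014]
ft_force: [-0.5, -0.0, -0.3]
position: [0.6243, -0.0403, 0.0014]
ft_force: [-1.3, 0.3, -0.2]
```

View pics/c4.png

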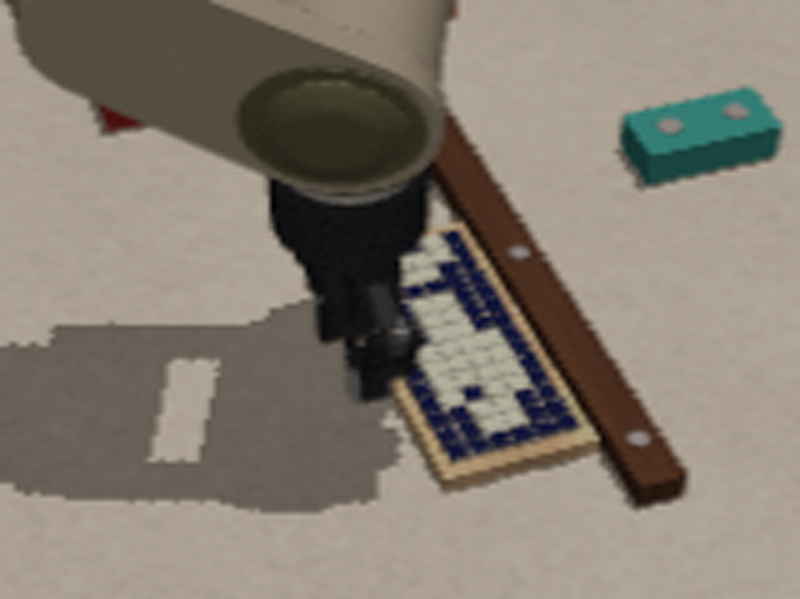

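The board is almost at the fence. The near end (600,440) is touching, and a small gap remains at the far end (460,225). I keep going in small steps.

```bash
for i in 1 ; do python3 -m crank '{"hand":[128,128],"translation":[[0,0,0.002],[0,0,0.002]],"dr":[[0,0,0],[0,0,0]]}'|egrep 'pos|ft'; python3 -m crank '{"hand":[128,128],"translation":[[0,0,0.001],[0,0,0.001]],"dr":[[0,0,0],[0,0,0]]}'|egrep 'pos|ft';python3 -m crank '{"hand":[128,128],"translation":[[0,0,0.001],[0,0,0.001]],"dr":[[0,0,0],[0,0,0]]}'|egrep 'pos|ft'; done; python3 plan.py 607 -154 2
```

```text
position: [0.6265, -0.0399, 0.0014]
ft_force: [-1.0, -0.7, 0.4]
position: [0.6267, -0.0399, 0.0014]
ft_force: [-4.7, -1.9, 2.4]
position: [0.6267, -0.0399, 0.0014]
ft_force: [-9.3, -3.2, 5.3]
t 6.3 st [ 608.7 -154.5] z 1.4 F [-9.3 -3.2  5.3] w 0.0425 goal [ 0.625  -0.0397  0.002 ]
translation [-0.0006, 0.0005, -0.0017] dr [-0.0006, -0.0039, 0.0001]
```

It is flush at about 10 N. I back off, lift, close the fingers and go round to the board's free end.

```bash
python3 -m crank '{"hand":[128,128,128,128,128],"translation":[[0,0,-0.015],[0,0,-0.03],[-0.03,0,-0.03],[-0.06,0,-0.03],[-0.09,0,-0.03]],"dr":[[0,0,0],[0,0,0],[0,0,0],[0,0,0],[0,0,0]]}'|egrep 'pos|ft'
python3 -m crank '{"hand":[255,255,255,255,255],"translation":[[0,-0.04,0.02],[0,-0.08,0.05],[0,-0.12,0.08],[0,-0.143,0.08],[0,-0.143,0.08]],"dr":[[0,0,0],[0,0,0],[0,0,0],[0,0,0],[0,0,0]]}'|egrep 'pos|ft|grip'
python3 plan.py 658 -297 4
python3 - <<'E'
from h import *
im,_=grab('top','top5'); cv2.imwrite('pics/c5.png',cv2.resize(im[150:270,230:430],None,fx=4,fy=4,interpolation=2))
E
```

```text
position: [0.599, -0.045, 0.0927]
ft_force: [-0.7, -0.1, -0.6]
position: [0.7042, -0.1742, 0.0905]
ft_force: [-0.6, -0.8, -0.6]
grip_width: -0.0002
t 7.3 st [ 660.2 -300.7] z 90.5 F [-0.6 -0.8 -0.6] w -0.0002 goal [ 0.7014 -0.1709  0.004 ]
translation [0.0865, 0.0038, -0.0022] dr [-0.0039, 0.0006, 0.0013]
```

View pics/c5.png

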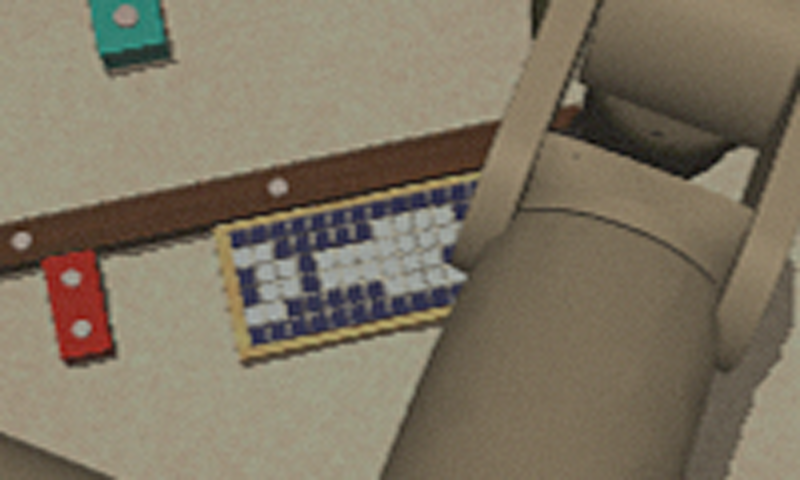

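The board lies flush to the fence, with its +y end at about (217,228)–(245,360) in the crop. The gap to the red stop is about 60 mm. I go down and push along the fence.

```bash
python3 -m crank '{"hand":[255,255,255,255,255],"translation":[[0.03,0,-0.002],[0.06,0,-0.002],[0.08,0,-0.002],[0.086,0,-0.002],[0.086,0,-0.002]],"dr":[[-0.004,0,0.001],[-0.004,0,0.001],[-0.004,0,0.001],[-0.004,0,0.001],[-0.004,0,0.001]]}'|egrep 'pos|ft'
python3 -m crank '{"hand":[255,255,255,255,255],"translation":[[0,0.005,0],[0,0.01,0],[0,0.015,0],[0,0.02,0],[0,0.025,0]],"dr":[[0,0,0],[0,0,0],[0,0,0],[0,0,0],[0,0,0]]}'|egrep 'pos|ft'
python3 -m crank '{"hand":[255,255,255,255,255],"translation":[[0,0.005,0],[0,0.01,0],[0,0.015,0],[0,0.02,0],[0,0.025,0]],"dr":[[0,0,0],[0,0,0],[0,0,0],[0,0,0],[0,0,0]]}'|egrep 'pos|ft'
python3 plan.py 658 -205 3;python3 - <<'E'
from meas import *
ex,ey=frame(10.6); w=ray('top',[[284.2,207],[291.2,240]],.014)[:,:2]*1000; print(w@ex,w@ey)
im,_=grab('side','side6'); cv2.imwrite('pics/c6.png',cv2.resize(im[180:320,240:400],None,fx=5,fy=4.28,interpolation=2))
E
```

```text
position: [0.7013, -0.1703, 0.0053]
ft_force: [-0.6, -0.9, -0.1]
position: [0.6969, -0.1462, 0.0058]
ft_force: [0.2, 0.3, 0.1]
position: [0.6922, -0.122, 0.0055]
ft_force: [0.5, -2.9, -0.1]
t 8.85 st [ 657.9 -247.3] z 5.5 F [ 0.5 -2.9 -0.1] w -0.0 goal [ 0.6845 -0.0805  0.003 ]
translation [0.0025, 0.0423, 0.0002] dr [0.0031, 0.0001, -0.0003]
[696.90417729 618.04182915] [-77.50126047 -77.81475347]
```

View pics/c6.png

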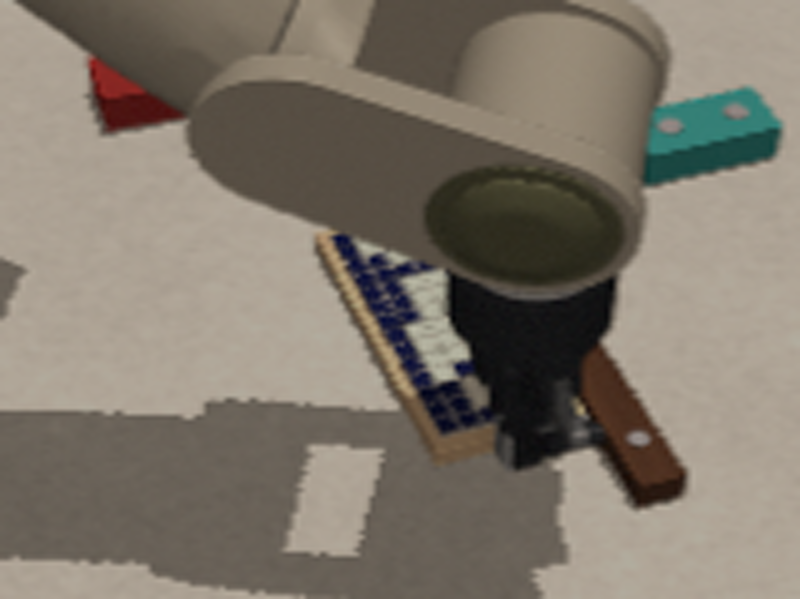

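The fingertip is on the plywood end at (510,450), and the board is following along the fence. I continue.

```bash
python3 -m crank '{"hand":[255,255,255,255,255],"translation":[[0.001,0.004,0],[0.002,0.008,0],[0.002,0.012,0],[0.002,0.016,0],[0.002,0.02,0]],"dr":[[0,0,0],[0,0,0],[0,0,0],[0,0,0],[0,0,0]]}'|egrep 'pos|ft'
python3 -m crank '{"hand":[255,255,255,255,255],"translation":[[0,0.004,0],[0,0.008,0],[0,0.011,0],[0,0.014,0],[0,0.016,0]],"dr":[[0,0,0],[0,0,0],[0,0,0],[0,0,0],[0,0,0]]}'|egrep 'pos|ft'
python3 -m crank '{"hand":[255,255],"translation":[[0,0.002,0],[0,0.002,0]],"dr":[[0,0,0],[0,0,0]]}'|egrep 'pos|ft'
python3 plan.py 658 -199 3
python3 - <<'E'
from meas import *
im,_=grab('top','top7'); cv2.imwrite('pics/c7.png',cv2.resize(im[150:270,200:400],None,fx=4,fy=4,interpolation=2))
E
```

```text
position: [0.6892, -0.1047, 0.0052]
ft_force: [-1.3, -9.4, 7.3]
position: [0.6862, -0.0889, 0.0052]
ft_force: [-2.3, -9.9, 8.4]
position: [0.6858, -0.0867, 0.0052]
ft_force: [-1.2, -8.0, 9.0]
t 10.1 st [ 658.2 -211.4] z 5.2 F [-1.2 -8.   9. ] w -0.0 goal [ 0.6834 -0.0746  0.003 ]
translation [0.0022, 0.0124, -0.0002] dr [0.0027, 0.0021, 0.0033]
```

View pics/c7.png

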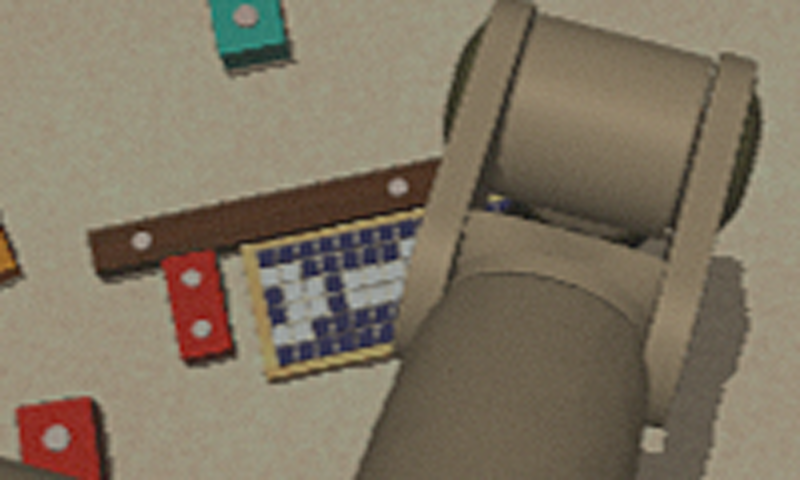

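There are about 8 N down on the bench, so the tips are a touch low. The board is still flush, with a gap of about 15 mm to the stop. I raise the tips 3 mm and measure the gap.

```bash
python3 -m crank '{"hand":[255,255,255],"translation":[[-0.002,0,0],[-0.004,0,0],[-0.004,0,0]],"dr":[[0.002,0,0.003],[0.002,0,0.003],[0.002,0,0.003]]}'|egrep 'pos|ft'
python3 - <<'E'
from meas import *
ex,ey=frame(10.6); w=ray('top',[[261.2,211.2],[267.5,245]],.014)[:,:2]*1000; print(w@ex,w@ey)
w=ray('top',[[253.2,212.5],[257.5,237]],.022)[:,:2]*1000; print('stop',w@ex,w@ey)
E
python3 plan.py 658 -199 7
```

```text
position: [0.685, -0.0844, 0.0075]
ft_force: [0.1, -0.7, 0.3]
[698.41946126 618.11486905] [-23.73821573 -22.71018727]
stop [697.35039819 639.50375682] [-5.85743497 -4.67046885]
t 10.45 st [ 657.8 -209. ] z 7.5 F [ 0.1 -0.7  0.3] w -0.0001 goal [ 0.6834 -0.0746  0.007 ]
translation [0.0006, 0.01, 0.0002] dr [0.0013, -0.0001, -0.0041]
```

```bash
python3 -m crank '{"hand":[255,255,255,255],"translation":[[0,0.004,0],[0,0.008,0],[0,0.011,0],[0,0.012,0]],"dr":[[0,0,0],[0,0,0],[0,0,0],[0,0,0]]}'|egrep 'pos|ft'
python3 -m crank '{"hand":[255,255],"translation":[[0,0.0015,0],[0,0.0015,0]],"dr":[[0,0,0],[0,0,0]]}'|egrep 'pos|ft'
python3 -m crank '{"hand":[255,255],"translation":[[0,0.001,0],[0,0.001,0]],"dr":[[0,0,0],[0,0,0]]}'|egrep 'pos|ft'
python3 -m crank '{"hand":[255,255],"translation":[[0,0.001,0],[0,0.001,0]],"dr":[[0,0,0],[0,0,0]]}'|egrep 'pos|ft'; python3 plan.py 658 -193 7
```

```text
position: [0.6829, -0.0727, 0.0076]
ft_force: [0.1, -2.5, 1.2]
position: [0.6826, -0.0714, 0.0076]
ft_force: [1.5, -1.3, 2.3]
position: [0.6824, -0.0706, 0.0076]
ft_force: [0.6, -2.0, 0.6]
position: [0.6822, -0.0696, 0.0076]
ft_force: [-0.3, -2.6, 2.0]
t 11.45 st [ 657.8 -193.9] z 7.6 F [-0.3 -2.6  2. ] w -0.0 goal [ 0.6823 -0.0687  0.007 ]
translation [0.0006, 0.0009, 0.0002] dr [0.0012, -0.0, -0.0035]
```

```bash
python3 -m crank '{"hand":[255,255],"translation":[[0,0.001,0],[0,0.001,0]],"dr":[[0,0,0],[0,0,0]]}'|egrep 'pos|ft'
python3 -m crank '{"hand":[255,255],"translation":[[0,0.001,0],[0,0.001,0]],"dr":[[0,0,0],[0,0,0]]}'|egrep 'pos|ft'
python3 -m crank '{"hand":[255,255],"translation":[[0,0.001,0],[0,0.001,0]],"dr":[[0,0,0],[0,0,0]]}'|egrep 'pos|ft'
python3 plan.py 658 -193 7
python3 - <<'E'
from meas import *
im,_=grab('top','top8'); cv2.imwrite('pics/c8.png',cv2.resize(im[170:270,210:360],None,fx=5,fy=5,interpolation=2))
E
```

```text
position: [0.682, -0.0686, 0.0076]
ft_force: [0.5, -2.2, 2.1]
position: [0.6818, -0.0676, 0.0076]
ft_force: [0.8, -1.4, 0.9]
position: [0.6818, -0.0671, 0.0076]
ft_force: [1.2, -4.2, 1.0]
t 12.05 st [ 657.8 -191.4] z 7.6 F [ 1.2 -4.2  1. ] w 0.0001 goal [ 0.6823 -0.0687  0.007 ]
translation [0.0006, -0.0016, 0.0002] dr [0.0011, 0.0001, -0.0027]
```

View pics/c8.png

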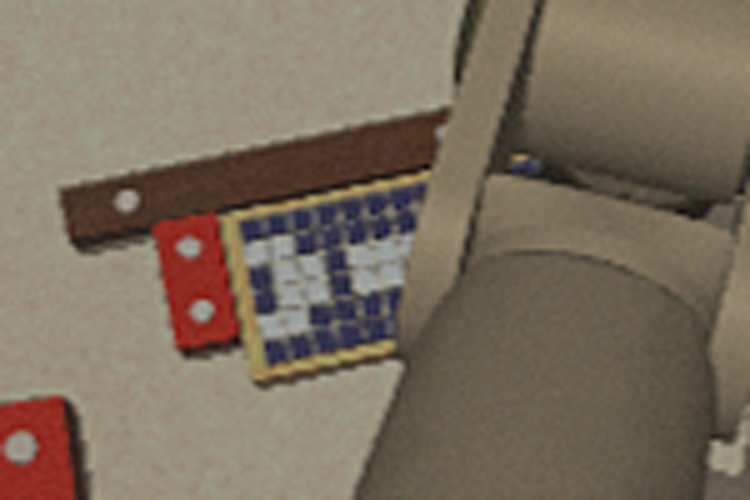

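The board is against the red stop at (225,225)–(240,340), and the force has started to rise. I press a little more to confirm.

```bash
python3 -m crank '{"hand":[255,255],"translation":[[0,0.001,0],[0,0.001,0]],"dr":[[0,0,0],[0,0,0]]}'|egrep 'pos|ft'
python3 -m crank '{"hand":[255,255],"translation":[[0,0.001,0],[0,0.001,0]],"dr":[[0,0,0],[0,0,0]]}'|egrep 'pos|ft'
python3 -m crank '{"hand":[255,255,255,255,255],"translation":[[0,-0.01,0],[0,-0.03,0],[-0.03,-0.03,0],[-0.06,-0.03,0],[-0.09,-0.03,0]],"dr":[[0,0,0],[0,0,0],[0,0,0],[0,0,0],[0,0,0]]}'|egrep 'pos|ft'
python3 plan.py 580 -95 80
```

```text
position: [0.6817, -0.067, 0.0076]
ft_force: [1.7, -8.5, 0.0]
position: [0.6817, -0.0669, 0.0076]
ft_force: [1.7, -11.6, -1.4]
position: [0.6868, -0.0955, 0.0981]
ft_force: [0.6, -0.8, 0.5]
t 13.0 st [ 657.5 -220.2] z 98.1 F [ 0.6 -0.8  0.5] w 0.0004 goal [0.5876 0.0133 0.08  ]
translation [0.0188, 0.1251, -0.0774] dr [0.0006, -0.001, -0.0047]
```

Seated at about 12 N. I finish with a light squaring push on the long edge, which also checks that it is flush.

```bash
python3 -m crank '{"hand":[128,128,128,128,128],"translation":[[0,0.03,-0.03],[0,0.07,-0.065],[0,0.11,-0.08],[0,0.125,-0.08],[0,0.125,-0.08]],"dr":[[0,0,-0.004],[0,0,-0.004],[0,0,-0.004],[0,0,-0.004],[0,0,-0.004]]}'|egrep 'pos|ft'
python3 -m crank '{"hand":[128,128,128,128,128],"translation":[[0.04,0,0],[0.07,0,0],[0.085,0,0],[0.092,0,0],[0.094,0,0]],"dr":[[0,0,0],[0,0,0],[0,0,0],[0,0,0],[0,0,0]]}'|egrep 'pos|ft'
python3 -m crank '{"hand":[128,128,128,128,128],"translation":[[0,0,0.007],[0,0,0.014],[0,0,0.02],[0,0,0.024],[0,0,0.026]],"dr":[[0,0,0],[0,0,0],[0,0,0],[0,0,0],[0,0,0]]}'|egrep 'pos|ft'
python3 plan.py 608.5 -95 2
```

```text
position: [0.5851, 0.0147, 0.0982]
ft_force: [0.5, -1.1, 0.2]
position: [0.5858, 0.0124, 0.0032]
ft_force: [0.8, 0.6, 0.0]
position: [0.6113, 0.0184, 0.0041]
ft_force: [0.4, 0.5, 0.4]
t 14.5 st [604.3 -94.4] z 4.1 F [0.4 0.5 0.4] w 0.0423 goal [0.6156 0.0186 0.002 ]
translation [0.0021, -0.0006, 0.0042] dr [0.0015, 0.0006, 0.0007]
```

```bash
python3 -m crank '{"hand":[128,128,128],"translation":[[0.001,0,0.002],[0.001,0,0.003],[0.001,0,0.003]],"dr":[[0,0,0],[0,0,0],[0,0,0]]}'|egrep 'pos|ft'
python3 -m crank '{"hand":[128,128],"translation":[[0,0,0.001],[0,0,0.001]],"dr":[[0,0,0],[0,0,0]]}'|egrep 'pos|ft'
python3 -m crank '{"hand":[128,128],"translation":[[0,0,0.001],[0,0,0.001]],"dr":[[0,0,0],[0,0,0]]}'|egrep 'pos|ft'
python3 -m crank '{"hand":[128,128],"translation":[[0,0,0.001],[0,0,0.001]],"dr":[[0,0,0],[0,0,0]]}'|egrep 'pos|ft'
python3 plan.py 608.5 -95 2
```

```text
position: [0.6137, 0.0188, 0.0029]
ft_force: [0.3, -0.6, 0.4]
position: [0.6147, 0.019, 0.0029]
ft_force: [0.3, -0.0, 0.4]
position: [0.6155, 0.0191, 0.0029]
ft_force: [-1.3, 0.1, 0.9]
position: [0.6156, 0.0192, 0.0029]
ft_force: [-5.5, -1.8, 3.8]
t 15.4 st [608.6 -94.4] z 2.9 F [-5.5 -1.8  3.8] w 0.0427 goal [0.6156 0.0186 0.002 ]
translation [0.0009, -0.0006, -0.0001] dr [0.0012, -0.0027, 0.0002]
```

The contact point is the same as before (s = 608.6), so the board has stayed flush. I withdraw clear and look.

```bash
python3 -m crank '{"hand":[128,128,128,128,128],"translation":[[0,0,-0.015],[0,0,-0.03],[-0.04,0,-0.04],[-0.09,0,-0.05],[-0.14,0,-0.06]],"dr":[[0,0,0],[0,0,0],[0,0,0],[0,0,0],[0,0,0]]}'|egrep 'pos|ft'
python3 -m crank '{"hand":[128,128,128,128,128],"translation":[[-0.04,0,-0.03],[-0.08,0,-0.06],[-0.08,0.02,-0.1],[-0.08,0.02,-0.14],[-0.08,0.02,-0.16]],"dr":[[0,0,0],[0,0,0],[0,0,0],[0,0,0],[0,0,0]]}'|egrep 'pos|ft'
python3 - <<'E'
from meas import *
im,_=grab('top','top9'); M=masks(im)
ims,_=grab('side','side9')
c,_=rect(cv2.morphologyEx((M['ply']|M['blue']).astype(np.uint8),3,np.ones((9,9))),(300,225)); w=ray('top',c.reshape(-1,2),.014)[:,:2]*1000
r=cv2.minAreaRect(w.astype(np.float32)); ex,ey=frame(10.6); print('panel',r,np.array(r[0])@ex-698.6,np.array(r[0])@ey+5)
a=cv2.imread('pics/top0.png'); df=cv2.absdiff(a,im).max(2); 
for n,(x0,y0,x1,y1) in dict(jar=(75,245,135,295),tray=(460,205,560,285),knife=(415,295,465,395),fin=(95,335,190,390)).items(): print(n,(df[y0:y1,x0:x1]>40).sum())
A=cv2.resize(im[170:270,210:370],None,fx=5,fy=5,interpolation=2)[:,:800]
cv2.imwrite('pics/c9.png',A); cv2.imwrite('pics/s9.png',cv2.resize(ims[170:320,250:410],None,fx=4,fy=4,interpolation=2))
E
```

```text
position: [0.5575, 0.0084, 0.1425]
ft_force: [0.4, -0.4, -0.0]
position: [0.3945, -0.0011, 0.2213]
ft_force: [0.1, 0.0, 0.5]
panel ((665.708251953125, 28.587440490722656), (78.71040344238281, 179.84457397460938), 10.499370574951172) -38.99312864588637 -89.35832626076977
jar 0
tray 0
knife 0
fin 0
```

View pics/c9.png

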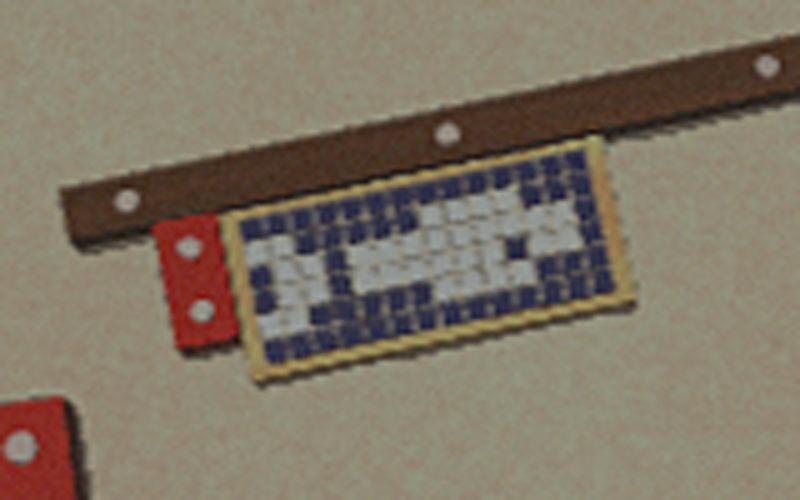

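The board is flush along the fence and against the stop. It measures about (-39, -89) mm and 0.1° off the fence, and the bystanders have not changed. I hand in.

```bash
python3 -c "
from rig import env,sensors
print(sensors.observe()['qvel'].round(1)); print(env.close_job())"
```

```text
[ 0.9  3.4 -4.5  0.3 -0.4  1.4]
the job is handed in; nothing more can be done
None
```

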